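Load the ball-drop tester

TASK

Make the ball-drop tester ready: turn the loose hex nut on top of the magnet arm clockwise (seen from above) until it stops, then lift the loading tray by its upright handle and bring the steel ball in its pocket up under the round magnet. Finish while still holding the tray there in the gripper, level, still and clear of the tester, with the ball centred under the magnet and its top no more than 8 mm below the magnet's face, not pushing against it. The gripper must not touch the ball, the ball must never leave its pocket, and do not push the magnet head up or down its column or disturb the multimeter, solder reel and screwdriver.

Things in the scene. Friction and masses are not known exactly. Their poses are not given: they have to be found in the camera images.
- tester: Ball-drop tester, fixed to the bench: grey base plate 380 x 200 mm, 16 mm thick, with a small white wall light clamped on it (up to 56 mm high) and an upright steel column, 28 mm diameter, 447 mm high. Its origin lies on the bench straight below the magnet; its +x axis points from there to the column, whose axis is 220 mm away. The plate runs from 100 mm behind the origin (-x) to 280 mm ahead (+x), 100 mm to each side. On its +x +y corner stands a switch box 61 mm high
- magnet_face (a point): Centre of the lower face of the round magnet, a steel puck 40 mm across, 33 mm high, 225 to 275 mm above the bench; z up, x towards the column. It hangs under a level arm, 34 mm wide, 12 mm thick (33 to 45 mm above this point), that ends 24 mm past the magnet's axis. Arm, magnet and a 56 x 60 x 62 mm block are clamped on the column and slide only if pushed with over 80 N
- nut_top (a point): Centre of the top of the hex nut on top of the arm, on the magnet's axis, 72 mm above the magnet's face: 24 mm across flats, 24 mm high, on a 3 mm washer of 28 mm diameter lying on the arm; the 16 mm stem stands 7 mm out of its top. Its axis is upright; z up, and its x axis is square to one pair of flats (other pairs at 60 and 120 degrees), turning with the nut
- nut (a joint): Turn of the hex nut in rad: grows clockwise seen from above; starts at 0 to 0.3 and stops at 1.4, which is tight. It turns against a light friction of 0.12 N m and stays where it is left
- tray: Loading tray, a loose flat aluminium tray 196 x 86 mm, 6 mm thick with edges raised to 12 mm, 0.2 to 0.3 kg. Origin on the underside straight below the ball's pocket; z up, the handle stands on the -x side. The tray runs from 148 mm behind the origin (-x) to 48 mm ahead (+x), 43 mm to each side
- tray_handle (a point): A point inside the tray's upright black handle, which is a flat grip 16 mm thick (along the tray's x), 40 mm wide (along its y), standing from 6 to 106 mm above the tray's underside; this point is on the grip's centre line, 76 mm above the tray's underside and 115 mm behind (-x) the pocket; axes as the tray's
- tray_pocket (a point): Where the ball's centre is when seated in its pocket: 19.2 mm above the tray's underside, over its origin. The pocket is a round hole of 18 mm diameter in the tray, on whose rim the ball rests; it rolls out if the tray tips beyond about 34 degrees or is jerked; axes as the tray's
- ball_center (a point): Centre of the loose polished steel ball, 32 mm in diameter, 0.13 kg, resting in the tray's pocket
- meter: Bystander: orange multimeter lying on the bench, 175 x 85 x 45 mm, origin under its centre
- reel: Bystander: standing reel of solder wire, 60 mm diameter, 40 mm high, origin under its centre
- driver: Bystander: black-handled screwdriver lying on the bench, 160 mm long along its x, 26 mm thick, origin under its middle
Things that resemble listed ones, but are neither listed nor needed, are in the scene too. What is shaped like the part that bears ball_center but blue or red is not meant.

How it is judged:
By the outcome, as a careful person would: the job done as asked, in the order asked, and still so for the second after the job is handed in, while the arm keeps its last pose, push and grip.
It also fails if it takes over 62 s, if anything falls off the work surface, if the arm or the gripper's body presses on something with over 40 N, if the wrist force passes 120 N, or if a joint passes its speed limit or range.

ROBOT

A 6-joint arm with a two-finger parallel gripper is mounted at the origin on the work surface. World frame = base frame: x ahead of the robot, y to its left, z up, the work surface at z = 0. Lengths are in m, angles in rad, forces in N, time in s.
With the tool pointing down it reaches from about 0.3 to 0.875 m from the base axis. Payload 6.4 kg.
Tool frame: the origin (TCP) lies at the very end of the fingers, on their centre line; the grasp point (between the pads) lies 19 mm behind it; z points along the fingers, x is the direction in which the jaws open and shut, and the axes are right-handed (so a half turn about z gives the same grasp; the last joint's range is limited). The gripper opens to 85 mm and grips with 20 to 120 N. Pads are 22 mm wide; open, the fingers measure 114 mm over their backs; the gripper's body (76 mm by 85 mm) begins 54 mm behind the grasp point. The pads swing forward as they close: fully open they stand 13 mm farther back than shut.
Start: joints at [-1.454, 0.181, 1.607, -0, 1.354, -0.206], TCP at [0.182, -0.545, 0.231] pointing down, gripper open.
Joint ranges: [-2.99, 2.99], [-0.89, 2.07], [0.3, 2.58], [-1.14, 4.28], [0, 2.63], [-3.12, 3.12]. Speed limits (rad/s): [2.57, 2.57, 3.01, 3.14, 3.14, 3.14].

INTERFACE

Orientations are given as a unit quaternion [w, x, y, z].
In Python, from workcell import * gives the robot as it stands.
- The arm moves only by the shell command python3 -m creep 'ROWS' [FORCE]. ROWS is JSON, a list of rows, each an object with "jaw": the closure, from 0 (fully open) to 1 (shut); "xyz": the shift along the tool's x, y, z in mm, a list of three; "turn": the turn, a rotation vector about the tool's x, y, z in rad, a list of three. A call has 1 to 8 rows; each row is the pose to reach, as a shift and turn from the pose measured when the call began, along the tool's axes at that moment; what a row does not reach only later rows make up. A row lasts 1/12 s, in which the tool goes at most 41.7 mm and 7.16 degrees, less where a joint would pass 70% of its speed; a pose out of reach is approached as far as the arm can. A call with a gripper value outside its range is refused whole. The fingers move at their own pace and stop on an object; FORCE is the grip in N (left out, the last holds). Time passes only in rows, so rows that repeat a pose let the fingers close. It gives the time, the measured TCP pose, the force and the opening at its end, in the units of the state.
- observe(): the state, without advancing time (a new reading comes with each control period).
- get_image(name): name is "scene" or "top"; returns a dict with "img" (480x640x3 uint8, red, green, blue), "K" (3x3 intrinsics, pixels), "R" (3x3) and "t" (3): a world point X has camera coordinates R X + t. Camera axes: x right, y down, z forward; pixel columns grow to the right and rows downward; lengths in m; the calibration is good to about 2 mm. A picture is of the moment at which its call begins. There is no depth.
- hand_in(): hands the job in, once; it reports no verdict.
Trained networks look in the newest picture that a camera, given by its name, has taken for a name from the list of things; names that differ only in an ending like _2 or _b are one class to them, and where a whole thing is asked for, a point or a joint stands for the part that bears it (a point fixed in the world has none). Each returns a list of dicts, best first, with "p" (0 to 1); they miss things now and then, are a little off and sometimes report something else, mostly with a low value. They report only what shows in the picture. A call takes as long as a camera call. They do not tell look-alikes from the thing itself.
- look_for(camera, query): "centre" ([x, y, z] in m, in world coordinates, good to about 4 mm: the middle of the surface that is visible of it).
- cut_out(camera, query): "mask" (480x640 bool, what is visible of it).
The state is a dict: "clock": time; "joint_positions": joint angles; "dq": joint speeds; "tau": joint torques, N m; "ee_pos": TCP position; "eef_rot": TCP orientation; "wrist_force": force on the tool from outside, world axes, zero at the start; "wrist_torque": the same for the moment, N m; "width": finger opening in m.
Only numpy, scipy, OpenCV 4.12 (cv2) and the standard library are available. Lean on these libraries where they do the work, as an engineer would, in place of code of your own. Each camera call takes 0.05 s, during which the arm holds its last target. There are 200 camera calls.

## Working session

There is one attempt and no reset: what is moved stays moved. The work goes in short steps, Python scripts to look and compute and a shell command to move; the robot and the scene stay as the last step left them, time stands still between calls to the robot, and variables do not carry over. Pictures are saved under pics/ and viewed, about 8 in all and at most 12, crops included, and the job is handed in when it is done.

```bash
mkdir -p pics
cat > h.py <<'E'
from workcell import *
import numpy as np, cv2
def save(c,n,box=None,s=1):
    d=get_image(c);im=d["img"][:,:,::-1]
    if box: im=im[box[1]:box[3],box[0]:box[2]]
    cv2.imwrite("pics/"+n,cv2.resize(im,None,fx=s,fy=s,interpolation=cv2.INTER_CUBIC));return d
def proj(d,X):
    c=np.array(d["R"])@np.array(X)+np.array(d["t"]);p=np.array(d["K"])@c;return p[:2]/p[2]
def atz(d,uv,z):
    R=np.array(d["R"]);o=-R.T@np.array(d["t"]);r=R.T@np.linalg.inv(d["K"])@np.array([uv[0],uv[1],1.]);return o+r*(z-o[2])/r[2]
E
python3 - <<'E'
from h import *
a=save("scene","s1.png");b=save("top","t1.png")
for c,d in(("scene",a),("top",b)):
    print(c,-np.array(d["R"]).T@d["t"])
    for q in["tester","magnet_face","nut_top","nut","tray","tray_handle","ball_center","meter","reel","driver"]:
        for r in look_for(c,q)[:3]: print(q,round(r["p"],2),np.round(r["centre"],3),np.round(proj(d,r["centre"])))
print(observe())
E
```

```text
scene [ 1.23991993 -0.30767347  0.6662122 ]
tester 0.88 [0.606 0.313 0.044] [505. 270.]
tester 0.15 [0.531 0.178 0.299] [443. 140.]
magnet_face 0.75 [0.602 0.335 0.277] [544. 157.]
nut_top 0.75 [0.54  0.175 0.293] [444. 146.]
nut_top 0.65 [ 0.549 -0.276  0.008] [194. 335.]
nut 0.52 [0.532 0.178 0.299] [443. 141.]
tray 0.62 [ 0.544 -0.275  0.008] [194. 332.]
tray_handle 0.67 [ 0.545 -0.274  0.004] [195. 334.]
ball_center 0.76 [ 0.499 -0.109  0.023] [278. 290.]
ball_center 0.71 [ 0.602 -0.23   0.023] [226. 343.]
ball_center 0.67 [ 0.582 -0.12   0.023] [285. 320.]
meter 0.96 [ 0.816 -0.066  0.04 ] [370. 412.]
reel 0.64 [ 0.382 -0.032  0.037] [298. 242.]
driver 0.97 [ 0.779 -0.3    0.023] [201. 446.]
top [ 0.53528687 -0.05618711  0.9111342 ]
tester 0.94 [0.579 0.263 0.038] [157. 236.]
magnet_face 0.58 [0.585 0.296 0.28 ] [ 71. 221.]
nut_top 0.66 [0.524 0.175 0.304] [149. 266.]
nut 0.67 [0.53  0.176 0.31 ] [147. 262.]
tray 0.79 [ 0.554 -0.264  0.006] [423. 252.]
tray_handle 0.78 [ 0.553 -0.268  0.006] [425. 253.]
tray_handle 0.48 [0.527 0.176 0.308] [147. 264.]
ball_center 0.78 [ 0.651 -0
[... 377 characters left out ...]
  0.022] [445. 144.]
{'clock': 1.1, 'joint_positions': array([-1.45426061e+00,  1.80796431e-01,  1.60702677e+00, -1.70449188e-05,
        1.35379411e+00, -2.06319735e-01]), 'dq': array([ 0.00063882,  0.00159645,  0.00054415,  0.00030116, -0.00081809,
       -0.00045936]), 'tau': array([ 1.19150685e-03, -4.44846153e+01, -3.51681840e+01, -1.18698636e-04,
        7.77096448e-04,  2.48938107e-05]), 'ee_pos': array([ 0.18243446, -0.54529306,  0.23127751]), 'eef_rot': array([-3.48526079e-06,  8.11566156e-01, -5.84260537e-01, -1.44608326e-05]), 'wrist_force': array([ 0.01199483, -0.46311892, -0.6266705 ]), 'wrist_torque': array([ 0.00279895, -0.01624804,  0.10196854]), 'width': 0.08541017457384315}
```

View pics/s1.png

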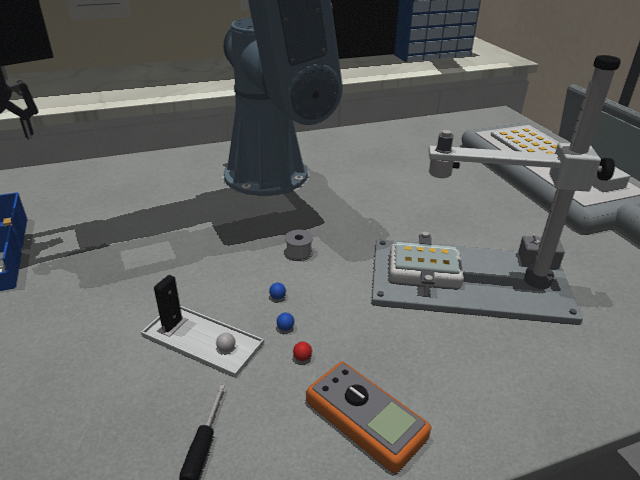

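View pics/t1.png

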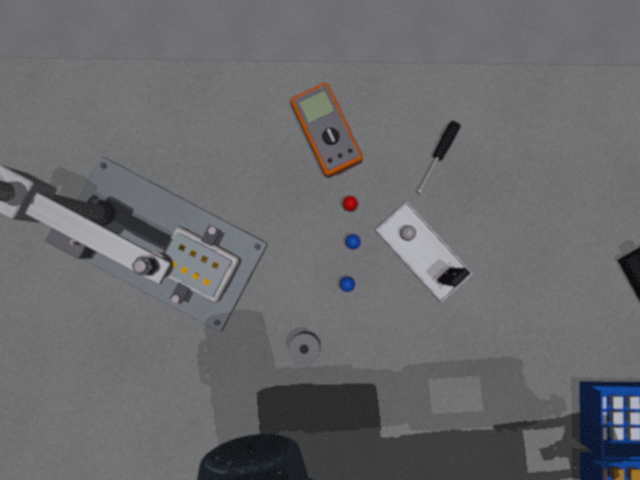

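The scene picture shows the tester on the right with its nut at (445,140), and the white tray at (200,338) with its handle at (167,303). The steel ball is in the tray at (226,343). The balls at (278,291), (285,322) and (302,351) are blue or red look-alikes lying on the bench. In the top view, the nut is at (147,264), the grey ball at (408,232) and the handle at (453,275). I choose the grey ball in the tray and the nut on the magnet arm, and check both in a close crop.

Run:
```python
from h import *
a=get_image("top");b=get_image("scene")
f=lambda im,x,y,w,h,s:cv2.resize(im[y:y+h,x:x+w,::-1],(int(w*s),int(h*s)),interpolation=cv2.INTER_CUBIC)
A=f(a["img"],125,240,50,50,8);B=f(b["img"],415,115,50,75,8)[:400*75//50]
C=f(a["img"],370,195,110,110,400/110)
D=np.zeros((600,800,3),np.uint8);D[:400,:400]=A[:400];D[:600,400:]=B[:600]
D[400:,:200]=cv2.resize(C,(200,200));cv2.imwrite("pics/c1.png",D)
# plate & tray corners
for n,uv,z in[("pl1",(103,157),.016),("pl2",(267,243),.016),("pl3",(221,330),.016),("t1",(406,202),.012),("t2",(376,232),.012),("t3",(442,301),.012),("t4",(470,272),.012),("ball",(408,233),.019)]:print(n,np.round(atz(a,uv,z),4))
for c,d in(("top",a),("scene",b)):
  for q in("nut","tray_handle","ball_center","tray"):
    for r in cut_out(c,q)[:2]:
      m=r["mask"];y,x=np.nonzero(m);R=cv2.minAreaRect(np.c_[x,y].astype(np.float32));print(c,q,round(r["p"],2),m.sum(),x.mean().round(1),y.mean().round(1),x.min(),x.max(),y.min(),y.max(),np.round(R[2],1))
```

```text
pl1 [0.7367 0.3832 0.016 ]
pl2 [0.5684 0.0502 0.016 ]
pl3 [0.3946 0.1381 0.016 ]
t1 [ 0.6551 -0.2274  0.012 ]
t2 [ 0.5937 -0.1676  0.012 ]
t3 [ 0.4577 -0.3006  0.012 ]
t4 [ 0.5163 -0.3564  0.012 ]
ball [ 0.5922 -0.2305  0.019 ]
top nut 0.72 276 146.3 265.2 132 157 256 274 90.0
top ball_center 0.76 212 407.8 232.2 400 416 225 240 90.0
top ball_center 0.67 182 352.4 240.5 345 360 234 247 90.0
top tray 0.62 3967 424.9 252.5 377 471 202 300 47.5
scene nut 0.42 311 225.1 341.8 216 235 332 351 90.0
scene tray_handle 0.98 4878 197.3 332.6 142 263 276 375 34.6
scene ball_center 0.87 300 225.4 341.9 216 235 333 351 90.0
scene ball_center 0.83 305 302.2 350.6 293 311 341 360 90.0
scene tray 0.73 5091 197.6 332.8 142 263 275 376 34.9
```

View pics/c1.png

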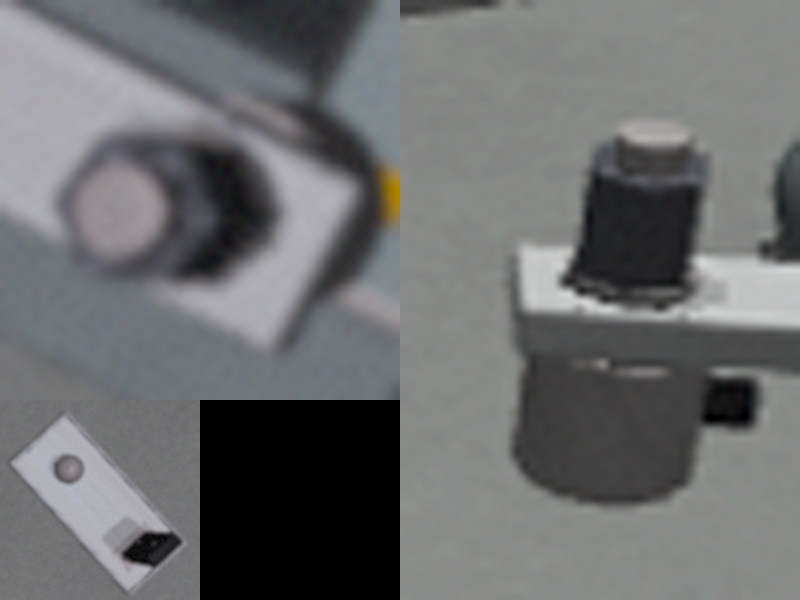

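Run:
```python
from h import *
a=get_image("top");b=get_image("scene")
def P(d):return np.array(d["K"])@np.c_[d["R"],d["t"]]
def tri(u,v):
    X=cv2.triangulatePoints(P(a),P(b),np.array(u,float),np.array(v,float))[:,0];return X[:3]/X[3]
S=tri((140.3,266.3),(446.75,131.5));print("stem top",S,proj(a,S),proj(b,S))
# handle top corners/tray via top
print("column top?",)
yaw=np.arctan2(.893,.451)
F=S-[0,0,.079];print("face",F)
D=np.zeros((600,800,3),np.uint8)
k=14
for i,ang in enumerate([0,10,20,30,40,50]):
  for d,row,o in((a,0,(130,252)),(b,300,(436,125))):
    im=cv2.resize(d["img"][o[1]:o[1]+28,o[0]:o[0]+28,::-1],None,fx=k,fy=k,interpolation=cv2.INTER_CUBIC)
    th=np.radians(ang+np.arange(6)*60+30)
    g=cv2.cvtColor(d["img"],cv2.COLOR_RGB2GRAY).astype(np.float32)
    T=[S+[.01386*np.cos(t),.01386*np.sin(t),-.007] for t in th];L=[X-[0,0,.024] for X in T]
    q=lambda X:tuple(int(round(c)) for c in (proj(d,X)-o+.5)*k)
    for j in range(6):
      cv2.line(im,q(T[j]),q(T[(j+1)%6]),(0,255,0),1);cv2.line(im,q(T[j]),q(L[j]),(0,0,255),1)
    D[row:row+266,(i%6)*133:(i%6)*133+133]=0
    if i in(0,20,40) or i%2==0:
      D[row:row+266,i//2*266:i//2*266+266]=cv2.resize(im,(266,266))
cv2.imwrite("pics/hex.png",D)
```

```text
stem top [0.52475453 0.18550076 0.31074569] [139.07864467 265.65007598] [445.97413703 131.66335205]
column top?
face [0.52475453 0.18550076 0.23174569]
```

View pics/hex.png

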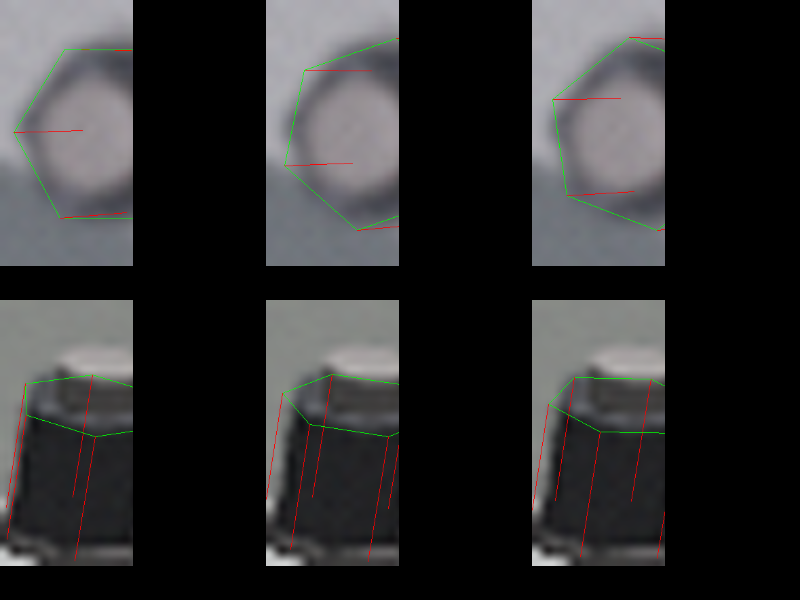

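Run:
```python
from h import *
a=get_image("top");b=get_image("scene")
S=np.array([.52475,.1855,.31075])
D=np.zeros((560,800,3),np.uint8);k=20
sc={}
for n,(d,row,o) in enumerate(((a,0,(130,253)),(b,280,(434,127)))):
  g=cv2.GaussianBlur(cv2.cvtColor(d["img"],cv2.COLOR_RGB2GRAY).astype(np.float32),(0,0),.6)
  gx,gy=cv2.Sobel(g,5,1,0),cv2.Sobel(g,5,0,1)
  best={}
  for ang in range(0,60,3):
    th=np.radians(ang+np.arange(7)*60+30);c=np.c_[np.cos(th),np.sin(th),0*th]*.01386
    T=np.array([proj(d,S+x-[0,0,.007]) for x in c]);L=np.array([proj(d,S+x-[0,0,.031]) for x in c])
    seg=[(T[j],T[j+1]) for j in range(6)]
    # side silhouettes: hull of T,L
    h=cv2.convexHull(np.r_[T,L].astype(np.float32))[:,0];seg+= [(h[j],h[(j+1)%len(h)]) for j in range(len(h))]
    r=[]
    for dx in np.arange(-1,4.1,.5)if n==0 else np.arange(-1,3.1,.5):
      for dy in np.arange(-2,2.1,.5):
        s=w=0
        for p,q in seg:
          l=np.hypot(*(q-p))
          if l<.5: continue
          nn=np.array([p[1]-q[1],q[0]-p[0]])/l
          t=np.linspace(.1,.9,9)[:,None];X=(p+(q-p)*t+[dx,dy]).astype(np.float32)
          vx=cv2.remap(gx,X[None,:,0],X[None,:,1],1);vy=cv2.remap(gy,X[None,:,0],X[None,:,1],1)
          s+=l*np.abs(vx*nn[0]+vy*nn[1]).mean();w+=l
        r.append((s/w,dx,dy))
    best[ang]=max(r)
  print([(A,round(float(v[0])),v[1],v[2]) for A,v in best.items()])
  im=cv2.resize(d["img"][o[1]:o[1]+28,o[0]:o[0]+28,::-1],None,fx=k,fy=k,interpolation=cv2.INTER_CUBIC)
  D[:,n*400:n*400+400]=im[:560,:400]
cv2.imwrite("pics/hex2.png",D)
```

```text
[(0, 142, np.float64(0.5), np.float64(-0.5)), (3, 139, np.float64(0.5), np.float64(-0.5)), (6, 137, np.float64(0.5), np.float64(0.0)), (9, 134, np.float64(0.5), np.float64(0.0)), (12, 132, np.float64(0.5), np.float64(0.0)), (15, 129, np.float64(0.5), np.float64(0.0)), (18, 127, np.float64(2.0), np.float64(-0.5)), (21, 127, np.float64(2.0), np.float64(-0.5)), (24, 128, np.float64(2.0), np.float64(-0.5)), (27, 128, np.float64(2.0), np.float64(-0.5)), (30, 129, np.float64(2.0), np.float64(-0.5)), (33, 131, np.float64(2.0), np.float64(-1.0)), (36, 131, np.float64(1.5), np.float64(-0.5)), (39, 134, np.float64(0.0), np.float64(0.0)), (42, 137, np.float64(0.0), np.float64(0.0)), (45, 141, np.float64(0.0), np.float64(0.0)), (48, 144, np.float64(0.0), np.float64(0.0)), (51, 145, np.float64(0.5), np.float64(0.0)), (54, 145, np.float64(0.5), np.float64(0.0)), (57, 144, np.float64(0.5), np.float64(0.0))]
[(0, 214, np.float64(0.0), np.float64(0.0)), (3, 208, np.float64(0.0), np.float64(0.0)), (6, 202, np.float64(0.0), np.float64(0.0)), (9, 194, np.float64(0.0), np.float64(0.0)), (12, 188, np.float64(0.0), np.float64(0.0)), (15, 183, np.float64(0.0), np.float64(0.0)), (18, 179, np.float64(0.0), np.float64(0.0)), (21, 176, np.float64(0.0), np.float64(0.0)), (24, 175, np.float64(0.5), np.float64(0.0)), (27, 176, np.float64(0.5), np.float64(0.0)), (30, 177, np.float64(0.5), np.float64(0.0)), (33, 180, np.float64(0.5), np.float64(0.0)), (36, 184, np.float64(0.5), np.float64(0.0)), (39, 189, np.float64(0.5), np.float64(0.0)), (42, 195, np.float64(0.5), np.float64(0.0)), (45, 201, np.float64(0.5), np.float64(0.0)), (48, 206, np.float64(0.5), np.float64(0.0)), (51, 211, np.float64(0.0), np.float64(0.0)), (54, 214, np.float64(0.0), np.float64(0.0)), (57, 217, np.float64(0.0), np.float64(0.0))]
```

View pics/hex2.png

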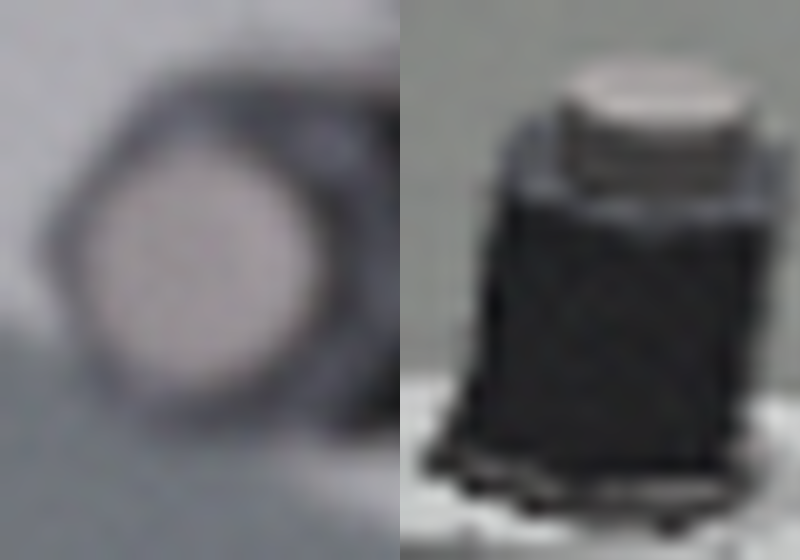

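The crops show dark flats on the nut, a white stem top and the tray with its grey ball. Both views fit a flat normal at about 56° (mod 60°). The triangulated stem top is (0.525, 0.1855, 0.311), so the magnet face is at 0.232, inside the given range, and it agrees with the plate corners to about 2 mm.

```bash
cat > go.py <<'E'
# usage: go.py x y z toolangle_deg -> shift/turn in tool axes
import sys
from h import *
from scipy.spatial.transform import Rotation as Ro
x,y,z,a=map(float,sys.argv[1:5])
s=observe();q=s["eef_rot"];R=Ro.from_quat([q[1],q[2],q[3],q[0]])
t=np.radians(a);G=Ro.from_matrix(np.array([[np.cos(t),np.sin(t),0],[np.sin(t),-np.cos(t),0],[0,0,-1]]))
print("xyz",np.round(R.inv().apply(np.array([x,y,z])-s["ee_pos"])*1e3,1),"turn",np.round((R.inv()*G).as_rotvec(),4))
X=R.as_matrix()[:,0];print("t",round(s["clock"],2),"pos",np.round(s["ee_pos"],4),"ang",np.degrees(np.arctan2(X[1],X[0])).round(2),"tilt",np.degrees(np.arccos(-R.as_matrix()[2,2])).round(2),"F",np.round(s["wrist_force"],1),"M",np.round(s["wrist_torque"],2),"w",round(s["width"]*1e3,1),"j6",round(s["joint_positions"][5],2))
E
python3 go.py .35 -.18 .40 -4
```

```text
xyz [-293.3 -274.8 -168.7] turn [ 0.     -0.     -1.1781]
t 1.8 pos [ 0.1824 -0.5453  0.2313] ang -71.5 tilt 0.0 F [0.4 0.5 1. ] M [ 0.02 -0.04 -0.03] w 85.4 j6 -0.21
```

```bash
r='{"jaw":0.3,"xyz":[-293,-275,-169],"turn":[0,0,-1.18]}'; python3 -m creep '[{"jaw":0.3,"xyz":[-293,-275,-169],"turn":[0,0,-1.18]},{"jaw":0.3,"xyz":[-293,-275,-169],"turn":[0,0,-1.18]},{"jaw":0.3,"xyz":[-293,-275,-169],"turn":[0,0,-1.18]},{"jaw":0.3,"xyz":[-293,-275,-169],"turn":[0,0,-1.18]},{"jaw":0.3,"xyz":[-293,-275,-169],"turn":[0,0,-1.18]},{"jaw":0.3,"xyz":[-293,-275,-169],"turn":[0,0,-1.18]},{"jaw":0.3,"xyz":[-293,-275,-169],"turn":[0,0,-1.18]},{"jaw":0.3,"xyz":[-293,-275,-169],"turn":[0,0,-1.18]}]' 60; python3 go.py .525 .1853 .37 -4
```

```text
clock: 2.47
ee_pos: [0.311, -0.2643, 0.3615]
eef_rot: [0.0, 0.993, -0.121, 0.0]
wrist_force: [1.2, 0.5, 0.4]
width: 0.0599
xyz [  99.8 -487.8   -8.7] turn [ 0.0006 -0.0007 -0.1725]
t 2.47 pos [ 0.311  -0.2643  0.3615] ang -13.89 tilt 0.05 F [1.2 0.5 0.4] M [-0.   -0.03 -0.01] w 59.9 j6 -0.75
```

```bash
python3 -m creep '[{"jaw":0.3,"xyz":[100,-488,-20],"turn":[0,0,-0.173]},{"jaw":0.3,"xyz":[100,-488,-20],"turn":[0,0,-0.173]},{"jaw":0.3,"xyz":[100,-488,-20],"turn":[0,0,-0.173]},{"jaw":0.3,"xyz":[100,-488,-20],"turn":[0,0,-0.173]},{"jaw":0.3,"xyz":[100,-488,-20],"turn":[0,0,-0.173]},{"jaw":0.3,"xyz":[100,-488,-20],"turn":[0,0,-0.173]},{"jaw":0.3,"xyz":[100,-488,-20],"turn":[0,0,-0.173]},{"jaw":0.3,"xyz":[100,-488,-20],"turn":[0,0,-0.173]}]'; python3 go.py .525 .1853 .37 -4
```

```text
clock: 3.13
ee_pos: [0.454, 0.037, 0.3749]
eef_rot: [0.0, 0.999, -0.035, 0.001]
wrist_force: [1.1, -1.7, 0.5]
width: 0.0598
xyz [  60.5 -152.9    4.9] turn [ 0.0008 -0.0019  0.0007]
t 3.13 pos [0.454  0.037  0.3749] ang -3.96 tilt 0.12 F [ 1.1 -1.7  0.5] M [-0.02 -0.   -0.03] w 59.8 j6 -0.11
```

```bash
python3 -m creep '[{"jaw":0.3,"xyz":[60.5,-153,5],"turn":[0.001,-0.002,0]},{"jaw":0.3,"xyz":[60.5,-153,5],"turn":[0.001,-0.002,0]},{"jaw":0.3,"xyz":[60.5,-153,5],"turn":[0.001,-0.002,0]},{"jaw":0.3,"xyz":[60.5,-153,5],"turn":[0.001,-0.002,0]},{"jaw":0.3,"xyz":[60.5,-153,5],"turn":[0.001,-0.002,0]},{"jaw":0.3,"xyz":[60.5,-153,5],"turn":[0.001,-0.002,0]},{"jaw":0.3,"xyz":[60.5,-153,5],"turn":[0.001,-0.002,0]}]'; python3 go.py .525 .1853 .284 -4
python3 - <<'E'
from h import *
save("scene","s2.png",(370,20,570,170),4)
E
```

```text
clock: 3.72
ee_pos: [0.5247, 0.1854, 0.3695]
eef_rot: [0.0, 0.999, -0.034, -0.0]
wrist_force: [0.1, 0.0, -0.0]
width: 0.0599
xyz [ 0.4  0.  85.5] turn [0.0005 0.001  0.0016]
t 3.72 pos [0.5247 0.1854 0.3695] ang -3.91 tilt 0.06 F [ 0.1  0.  -0. ] M [-0.02  0.04 -0.05] w 59.9 j6 0.19
```

View pics/s2.png

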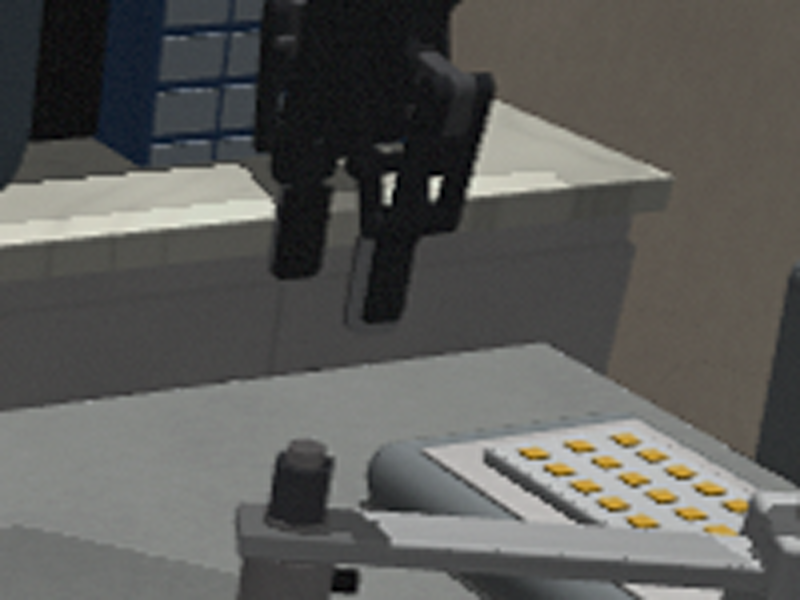

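Run:
```python
from h import *
d=get_image("scene")
for z in(.311,.3695,.378):
  print(z,[np.round((proj(d,[.5247+e*.998,.1854-e*.07,z])-[370,20])*4) for e in(-.03,-.0372,0,.03,.0372)])
```

```text
0.311 [array([272., 419.]), array([264., 413.]), array([304., 446.]), array([338., 474.]), array([346., 482.])]
0.3695 [array([292., 287.]), array([284., 281.]), array([325., 311.]), array([361., 337.]), array([370., 343.])]
0.378 [array([295., 267.]), array([287., 261.]), array([329., 291.]), array([365., 316.]), array([374., 322.])]
```

The crop shows the open fingers straddling the nut's axis: tips at about (300,275) and (380,322), nut top at (305,445). This matches the projected tips to within about 1 mm, so I go down.

```bash
python3 -m creep '[{"jaw":0.3,"xyz":[0.3,0,30],"turn":[0,0,0]},{"jaw":0.3,"xyz":[0.3,0,55],"turn":[0,0,0]},{"jaw":0.3,"xyz":[0.3,0,70],"turn":[0,0,0]},{"jaw":0.3,"xyz":[0.3,0,80],"turn":[0,0,0]},{"jaw":0.3,"xyz":[0.3,0,85],"turn":[0,0,0]},{"jaw":0.3,"xyz":[0.3,0,85],"turn":[0,0,0]}]'; python3 go.py .525 .1853 .284 -4;
python3 -m creep '[{"jaw":0.6,"xyz":[0,0,0],"turn":[0,0,0]},{"jaw":0.7,"xyz":[0,0,0],"turn":[0,0,0]},{"jaw":0.75,"xyz":[0,0,0],"turn":[0,0,0]},{"jaw":0.85,"xyz":[0,0,0],"turn":[0,0,0]},{"jaw":0.9,"xyz":[0,0,0],"turn":[0,0,0]},{"jaw":0.9,"xyz":[0,0,0],"turn":[0,0,0]}]' 50;python3 go.py .525 .1853 .284 -4
```

```text
clock: 4.32
ee_pos: [0.5249, 0.1835, 0.285]
eef_rot: [0.0, 0.999, -0.036, -0.0]
wrist_force: [0.9, -0.6, 0.4]
width: 0.0593
xyz [-0.  -1.8  1. ] turn [ 0.0002  0.0001 -0.0019]
t 4.32 pos [0.5249 0.1835 0.285 ] ang -4.11 tilt 0.02 F [ 0.9 -0.6  0.4] M [-0.02  0.   -0.04] w 59.3 j6 0.19
clock: 4.82
ee_pos: [0.5259, 0.1834, 0.2866]
eef_rot: [0.0, 0.999, -0.036, 0.002]
wrist_force: [1.8, -1.4, 5.6]
width: 0.0227
xyz [-1.  -1.8  2.6] turn [ 0.0001 -0.0031 -0.002 ]
t 4.82 pos [0.5259 0.1834 0.2866] ang -4.12 tilt 0.18 F [ 1.8 -1.4  5.6] M [-0.19 -0.1  -0.09] w 22.7 j6 0.19
```

```bash
python3 -m creep '[{"jaw":0.9,"xyz":[0,0,0],"turn":[0,0,0.1]},{"jaw":0.9,"xyz":[0,0,0],"turn":[0,0,0.2]},{"jaw":0.9,"xyz":[0,0,0],"turn":[0,0,0.3]},{"jaw":0.9,"xyz":[0,0,0],"turn":[0,0,0.4]},{"jaw":0.9,"xyz":[0,0,0],"turn":[0,0,0.5]},{"jaw":0.9,"xyz":[0,0,0],"turn":[0,0,0.6]},{"jaw":0.9,"xyz":[0,0,0],"turn":[0,0,0.7]},{"jaw":0.9,"xyz":[0,0,0],"turn":[0,0,0.8]}]' 50;python3 go.py .525 .1853 .284 -4
python3 -m creep '[{"jaw":0.9,"xyz":[0,0,0],"turn":[0,0,0.06]},{"jaw":0.9,"xyz":[0,0,0],"turn":[0,0,0.12]},{"jaw":0.9,"xyz":[0,0,0],"turn":[0,0,0.18]}]';python3 go.py .525 .1853 .284 -4
```

```text
clock: 5.48
ee_pos: [0.5251, 0.1838, 0.2866]
eef_rot: [-0.0, 0.906, -0.424, 0.001]
wrist_force: [-4.0, -0.2, 2.3]
width: 0.0228
xyz [-1.2 -0.9  2.6] turn [-6.000e-04 -1.100e-03 -8.062e-01]
t 5.48 pos [0.5251 0.1838 0.2866] ang -50.19 tilt 0.07 F [-4.  -0.2  2.3] M [0.06 0.5  0.19] w 22.8 j6 1.0
clock: 5.73
ee_pos: [0.5249, 0.184, 0.2866]
eef_rot: [-0.0, 0.863, -0.505, 0.0]
wrist_force: [-0.7, 1.2, 0.7]
width: 0.0227
xyz [-1.1 -0.7  2.6] turn [-6.000e-04 -8.000e-04 -9.885e-01]
t 5.73 pos [0.5249 0.184  0.2866] ang -60.64 tilt 0.05 F [-0.7  1.2  0.7] M [0.03 0.01 0.15] w 22.7 j6 1.18
```

```bash
for i in 1 2; do python3 -m creep '[{"jaw":0.9,"xyz":[0,0,0],"turn":[0,0,0.04]},{"jaw":0.9,"xyz":[0,0,0],"turn":[0,0,0.08]},{"jaw":0.9,"xyz":[0,0,0],"turn":[0,0,0.08]}]' >/dev/null;python3 go.py .525 .1853 .284 -4|tail -1; done
```

```text
t 5.98 pos [0.5248 0.1841 0.2866] ang -65.29 tilt 0.05 F [0.5 0.6 0.6] M [-0.1  -0.09 -0.18] w 23.2 j6 1.26
t 6.23 pos [0.5248 0.1842 0.2866] ang -69.87 tilt 0.04 F [0.7 0.9 0.4] M [-0.06 -0.13 -0.1 ] w 22.6 j6 1.34
```

```bash
for i in 1 2 3; do python3 -m creep '[{"jaw":0.9,"xyz":[0,0,0],"turn":[0,0,0.03]},{"jaw":0.9,"xyz":[0,0,0],"turn":[0,0,0.06]},{"jaw":0.9,"xyz":[0,0,0],"turn":[0,0,0.06]}]' >/dev/null;python3 go.py .525 .1853 .284 -4|tail -1; done
```

```text
t 6.48 pos [0.5248 0.1843 0.2866] ang -73.24 tilt 0.04 F [-0.1  0.3  1.1] M [-0.05 -0.04 -0.01] w 22.8 j6 1.4
t 6.73 pos [0.5247 0.1843 0.2866] ang -76.58 tilt 0.04 F [ 1.2 -0.6  0.3] M [-0.08 -0.11  0.32] w 22.7 j6 1.46
t 6.98 pos [0.5247 0.1844 0.2866] ang -79.86 tilt 0.04 F [ 0.7 -0.8  1.3] M [-0.07 -0.1   0.84] w 22.7 j6 1.52
```

```bash
for i in 1 2; do python3 -m creep '[{"jaw":0.9,"xyz":[0,0,0],"turn":[0,0,0.03]},{"jaw":0.9,"xyz":[0,0,0],"turn":[0,0,0.05]},{"jaw":0.9,"xyz":[0,0,0],"turn":[0,0,0.05]}]' >/dev/null;python3 go.py .525 .1853 .284 -4|tail -1; done
```

```text
t 7.23 pos [0.5251 0.1846 0.2867] ang -82.6 tilt 0.1 F [ 2.6  0.7 -0.6] M [ 0.04 -0.51  1.26] w 22.6 j6 1.57
t 7.48 pos [0.5255 0.1847 0.2868] ang -85.42 tilt 0.16 F [ 4.4 -0.  -1.2] M [ 0.02 -0.88  1.47] w 22.8 j6 1.62
```

Torque rose from about 0.15 to 1.47 N m, so the nut is on its stop. I open in place, lift off and look.

```bash
python3 -m creep '[{"jaw":0.3,"xyz":[0,0,0],"turn":[0,0,0]},{"jaw":0.3,"xyz":[0,0,0],"turn":[0,0,0]},{"jaw":0.3,"xyz":[0,0,0],"turn":[0,0,0]},{"jaw":0.3,"xyz":[0,0,-10],"turn":[0,0,0]},{"jaw":0.3,"xyz":[0,0,-40],"turn":[0,0,0]},{"jaw":0.3,"xyz":[0,0,-80],"turn":[0,0,0]},{"jaw":0.3,"xyz":[0,0,-80],"turn":[0,0,0]},{"jaw":0.3,"xyz":[0,0,-80],"turn":[0,0,0]}]'; python3 go.py .509 -.31 .20 -136.4
python3 - <<'E'
from h import *
d=get_image("scene");o=(432,125);k=20
im=cv2.resize(d["img"][o[1]:o[1]+28,o[0]:o[0]+28,::-1],None,fx=k,fy=k,interpolation=cv2.INTER_CUBIC);im2=im.copy()
S=np.array([.52475,.1855,.31075])
for I,ang,c in((im2,-80,(0,255,0)),):
    th=np.radians(ang+np.arange(6)*60+30)
    T=[S+[.01386*np.cos(t),.01386*np.sin(t),-.007] for t in th];L=[X-[0,0,.024] for X in T]
    q=lambda X:tuple(int(v) for v in (proj(d,X)-o+.5)*k)
    for j in range(6): cv2.line(I,q(T[j]),q(T[(j+1)%6]),c,1);cv2.line(I,q(T[j]),q(L[j]),(0,0,255),1)
cv2.imwrite("pics/n2.png",cv2.resize(np.hstack([im,im2]),(800,400)))
E
```

```text
clock: 8.15
ee_pos: [0.5265, 0.1848, 0.3708]
eef_rot: [-0.003, 0.735, -0.678, 0.003]
wrist_force: [0.1, -0.2, -0.9]
width: 0.0599
xyz [491.9  58.5 170.2] turn [-0.0086  0.0043  0.8897]
t 8.15 pos [0.5265 0.1848 0.3708] ang -85.43 tilt 0.54 F [ 0.1 -0.2 -0.9] M [ 0.03 -0.02  0.06] w 59.9 j6 1.62
```

View pics/n2.png

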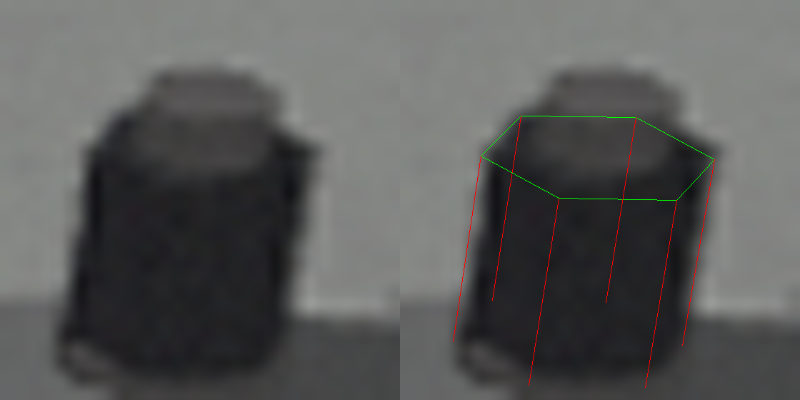

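The crop shows the nut turned as expected, with its right corner at (318,150); it matches a hexagon at about −80°, with no sign of the arm having moved. Next I fit the tray and handle by outline in both views.

```bash
cat > fit.py <<'E'
from h import *
from scipy.optimize import minimize
def box(x0,x1,y0,y1,z0,z1):return np.array([[x,y,z] for x in(x0,x1) for y in(y0,y1) for z in(z0,z1)])
H=box(-.123,-.107,-.02,.02,.006,.106)
def hullmask(d,P,s=4):
    p=np.array([proj(d,X) for X in P])+.5
    m=np.zeros((480*s,640*s),np.uint8);cv2.fillConvexPoly(m,cv2.convexHull((p*s).astype(np.float32)).astype(np.int32)[:,0],1)
    return cv2.resize(m.astype(np.float32),(640,480),interpolation=cv2.INTER_AREA)
def w(P,x):c,s=np.cos(x[2]),np.sin(x[2]);return np.c_[P[:,0]*c-P[:,1]*s+x[0],P[:,0]*s+P[:,1]*c+x[1],P[:,2]+(x[3] if len(x)>3 else 0)]
E
python3 - <<'E'
from fit import *
T=box(-.148,.048,-.043,.043,0,.012)
x0=np.array([.592,-.2305,np.radians(43.6)])
ds=[];
for c in("top","scene"):
    d=get_image(c);g=d["img"].max(2)
    reg=cv2.dilate((hullmask(d,w(T,x0))+hullmask(d,w(H,x0))>0).astype(np.uint8),np.ones((9,9)))>0
    ds.append((d,(g<50)&reg));m=ds[-1][1]
    y,x=np.nonzero(m);print(c,m.sum(),x.min(),x.max(),y.min(),y.max())
    if c=="scene":
        bl=cut_out(c,"ball_center")
def cost(x):
    e=0
    for d,m in ds:
        h=hullmask(d,w(H,x));e+=np.abs(h-m).sum()/m.sum()
    return e
r=min((minimize(cost,x0+[a,b,0],method="Nelder-Mead",options=dict(initial_simplex=x0+np.array([[a,b,0],[.006,0,0],[0,.006,0],[0,0,.08]]))) for a in(0,.004) for b in(0,.004)),key=lambda r:r.fun)
print(r.x,np.degrees(r.x[2]),r.fun,cost(x0));print("handle",w(np.array([[-.115,0,0]]),r.x))
E
python3 go.py .509 -.31 .20 -136.4
```

```text
top 337 438 468 268 285
scene 1013 152 181 275 341
[ 0.59287397 -0.2265226   0.76523208] 43.84456861396705 0.7726532085851292 0.8278766978830104
handle [[ 0.50993349 -0.30618361  0.        ]]
xyz [491.7  55.1 165.5] turn [-3.000e-04 -2.000e-04  8.897e-01]
t 8.35 pos [0.5246 0.1845 0.3654] ang -85.42 tilt 0.02 F [ 1.1 -0.1  0.7] M [ 0.01 -0.02  0.03] w 59.9 j6 1.62
```

```bash
for i in 1; do python3 -m creep '[{"jaw":0.2,"xyz":[490,55,160],"turn":[0,0,0.89]},{"jaw":0.2,"xyz":[490,55,160],"turn":[0,0,0.89]},{"jaw":0.2,"xyz":[490,55,160],"turn":[0,0,0.89]},{"jaw":0.2,"xyz":[490,55,160],"turn":[0,0,0.89]},{"jaw":0.2,"xyz":[490,55,160],"turn":[0,0,0.89]},{"jaw":0.2,"xyz":[490,55,160],"turn":[0,0,0.89]},{"jaw":0.2,"xyz":[490,55,160],"turn":[0,0,0.89]},{"jaw":0.2,"xyz":[490,55,160],"turn":[0,0,0.89]}]';done; python3 go.py .5095 -.308 .18 -136.2
```

```text
clock: 9.02
ee_pos: [0.5136, -0.1335, 0.2614]
eef_rot: [-0.001, -0.368, 0.93, 0.001]
wrist_force: [0.5, 0.4, 0.7]
width: 0.0681
xyz [ 122.4 -124.5   81.3] turn [ 0.0017 -0.0006 -0.0104]
t 9.02 pos [ 0.5136 -0.1335  0.2614] ang -136.8 tilt 0.1 F [0.5 0.4 0.7] M [-0.   -0.03  0.01] w 68.1 j6 1.91
```

```bash
python3 -m creep '[{"jaw":0.2,"xyz":[122,-124,81],"turn":[0.001,0,-0.01]},{"jaw":0.2,"xyz":[122,-124,81],"turn":[0.001,0,-0.01]},{"jaw":0.2,"xyz":[122,-124,81],"turn":[0.001,0,-0.01]},{"jaw":0.2,"xyz":[122,-124,81],"turn":[0.001,0,-0.01]},{"jaw":0.2,"xyz":[122,-124,81],"turn":[0.001,0,-0.01]},{"jaw":0.2,"xyz":[122,-124,81],"turn":[0.001,0,-0.01]},{"jaw":0.2,"xyz":[122,-124,81],"turn":[0.001,0,-0.01]},{"jaw":0.2,"xyz":[122,-124,81],"turn":[0.001,0,-0.01]}]'; python3 go.py .5095 -.308 .06 -136.2
python3 - <<'E'
from fit import *
d=get_image("scene");s=4;o=(120,160)
im=cv2.resize(d["img"][o[1]:o[1]+150,o[0]:o[0]+200,::-1],None,fx=s,fy=s,interpolation=cv2.INTER_CUBIC)
for x,c in(((.592,-.2305,np.radians(43.6)),(0,0,255)),((.5929,-.2265,.7652),(0,255,0))):
    for Bx in(H,box(-.148,.048,-.043,.043,0,.012)):
        p=np.array([(proj(d,X)-o+.5)*s for X in w(Bx,np.array(x))],np.float32);cv2.polylines(im,[cv2.convexHull(p).astype(np.int32)],True,c,1)
cv2.imwrite("pics/h1.png",im)
E
```

```text
clock: 9.68
ee_pos: [0.509, -0.3064, 0.1795]
eef_rot: [-0.001, -0.373, 0.928, 0.001]
wrist_force: [0.2, -0.3, 0.0]
width: 0.0682
xyz [  0.7  -1.8 119.5] turn [ 0.0028 -0.0003 -0.0006]
t 9.68 pos [ 0.509  -0.3064  0.1795] ang -136.24 tilt 0.16 F [ 0.2 -0.3  0. ] M [ 0.02  0.04 -0.04] w 68.2 j6 1.64
```

View pics/h1.png

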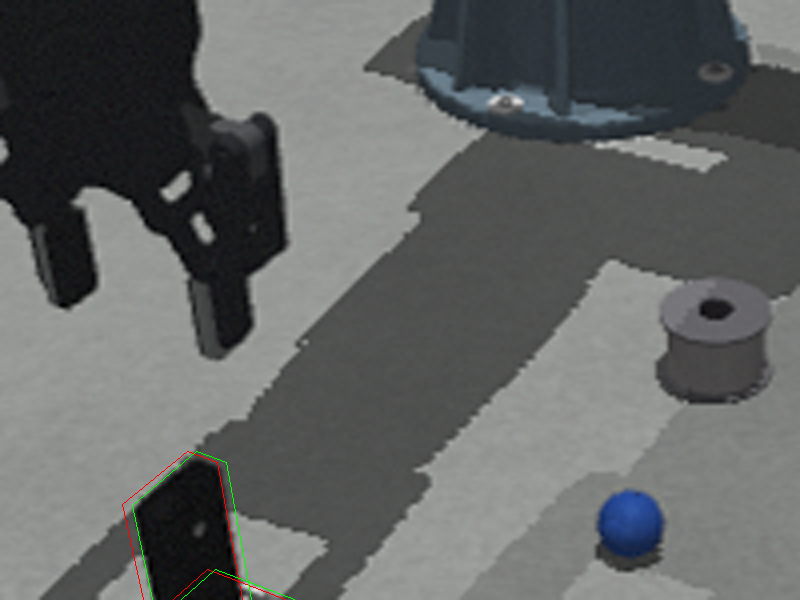

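The crop shows the handle top at (190,460), straddled by the fingertips at (65,290) and (220,340). The two model outlines bracket the handle to about 2 mm. I go down and grip.

```bash
python3 -m creep '[{"jaw":0.2,"xyz":[0.7,-1.5,35],"turn":[0.003,0,0]},{"jaw":0.2,"xyz":[0.7,-1.5,65],"turn":[0.003,0,0]},{"jaw":0.2,"xyz":[0.7,-1.5,90],"turn":[0.003,0,0]},{"jaw":0.2,"xyz":[0.7,-1.5,110],"turn":[0.003,0,0]},{"jaw":0.2,"xyz":[0.7,-1.5,121],"turn":[0.003,0,0]},{"jaw":0.2,"xyz":[0.7,-1.5,121],"turn":[0.003,0,0]},{"jaw":0.2,"xyz":[0.7,-1.5,121],"turn":[0.003,0,0]}]'; python3 go.py .5095 -.308 .058 -136.2
python3 -m creep '[{"jaw":0.4,"xyz":[0,0,0],"turn":[0,0,0]},{"jaw":0.5,"xyz":[0,0,0],"turn":[0,0,0]},{"jaw":0.6,"xyz":[0,0,0],"turn":[0,0,0]},{"jaw":0.65,"xyz":[0,0,0],"turn":[0,0,0]},{"jaw":0.7,"xyz":[0,0,0],"turn":[0,0,0]},{"jaw":0.75,"xyz":[0,0,0],"turn":[0,0,0]},{"jaw":0.8,"xyz":[0,0,0],"turn":[0,0,0]},{"jaw":0.85,"xyz":[0,0,0],"turn":[0,0,0]}]' 30;
python3 -m creep '[{"jaw":0.9,"xyz":[0,0,0],"turn":[0,0,0]},{"jaw":1,"xyz":[0,0,0],"turn":[0,0,0]},{"jaw":1,"xyz":[0,0,0],"turn":[0,0,0]},{"jaw":1,"xyz":[0,0,0],"turn":[0,0,0]}]' 80;python3 go.py .5095 -.308 .058 -136.2
```

```text
clock: 10.32
ee_pos: [0.5104, -0.307, 0.06]
eef_rot: [0.0, -0.374, 0.928, -0.001]
wrist_force: [-0.2, 0.4, -0.4]
width: 0.0681
xyz [ 1.4 -0.1  2. ] turn [-0.0019 -0.0002  0.0016]
t 10.32 pos [ 0.5104 -0.307   0.06  ] ang -136.11 tilt 0.11 F [-0.2  0.4 -0.4] M [ 0.03  0.   -0.  ] w 68.1 j6 1.64
clock: 10.98
ee_pos: [0.5104, -0.3075, 0.0603]
eef_rot: [0.0, -0.374, 0.928, -0.001]
wrist_force: [-1.3, -1.5, 3.5]
width: 0.0159
clock: 11.32
ee_pos: [0.5105, -0.3076, 0.0604]
eef_rot: [0.0, -0.374, 0.928, -0.001]
wrist_force: [-0.5, -0.5, 2.2]
width: 0.015
xyz [1.  0.4 2.4] turn [-0.0027 -0.0007  0.0014]
t 11.32 pos [ 0.5105 -0.3076  0.0604] ang -136.12 tilt 0.16 F [-0.5 -0.5  2.2] M [-0.06  0.23  0.06] w 15.0 j6 1.64
```

```bash
python3 -m creep '[{"jaw":1,"xyz":[0,0,-2],"turn":[0,0,0]},{"jaw":1,"xyz":[0,0,-6],"turn":[0,0,0]},{"jaw":1,"xyz":[0,0,-14],"turn":[0,0,0]},{"jaw":1,"xyz":[0,0,-24],"turn":[0,0,0]},{"jaw":1,"xyz":[0,0,-34],"turn":[0,0,0]},{"jaw":1,"xyz":[0,0,-44],"turn":[0,0,0]},{"jaw":1,"xyz":[0,0,-50],"turn":[0,0,0]},{"jaw":1,"xyz":[0,0,-52],"turn":[0,0,0]}]';python3 go.py .44 -.10 .18 -136
python3 - <<'E'
from h import *
save("scene","l1.png",(100,200,300,350),4)
E
```

```text
clock: 11.98
ee_pos: [0.5113, -0.3082, 0.1146]
eef_rot: [0.001, -0.374, 0.928, -0.003]
wrist_force: [0.1, 0.3, -3.7]
width: 0.0154
xyz [-92.9 199.1 -66.6] turn [-0.0059 -0.0004 -0.0021]
t 11.98 pos [ 0.5113 -0.3082  0.1146] ang -136.12 tilt 0.34 F [ 0.1  0.3 -3.7] M [-0.22  0.18  0.01] w 15.4 j6 1.64
```

View pics/l1.png

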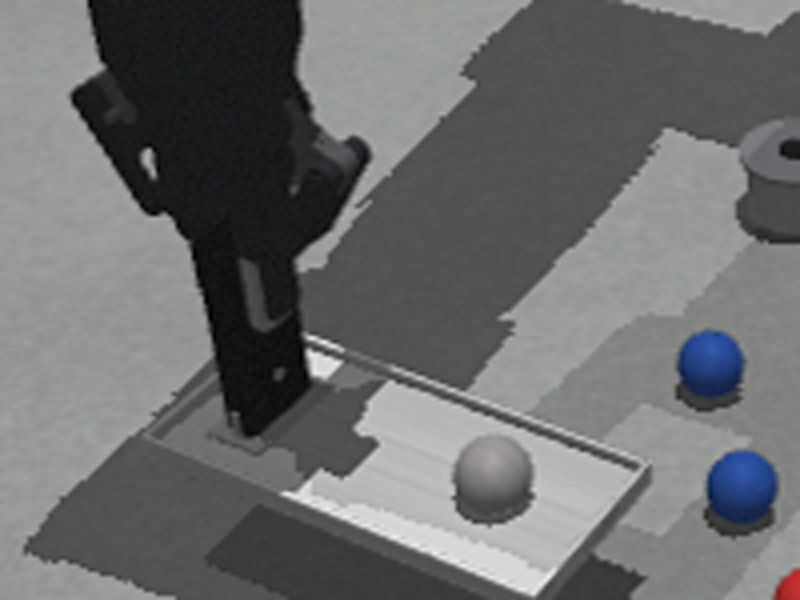

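The picture shows the tray hanging level in the gripper with the ball in its pocket at (492,478). I go on gently to a staging pose 150 mm in front of the magnet.

```bash
python3 go.py .405 -.052 .21 -116.8
```

```text
xyz [-101.   257.6  -97.2] turn [-0.0052 -0.0014 -0.3371]
t 12.03 pos [ 0.5111 -0.3081  0.1142] ang -136.12 tilt 0.31 F [ 1.  -0.6 -3.2] M [-0.2   0.16 -0.03] w 15.0 j6 1.64
```

```bash
python3 -m creep '[{"jaw":1,"xyz":[-1,3,-1],"turn":[-0.001,0,-0.003]},{"jaw":1,"xyz":[-3,8,-3],"turn":[-0.002,0,-0.01]},{"jaw":1,"xyz":[-7,18,-7],"turn":[-0.003,0,-0.023]},{"jaw":1,"xyz":[-12,31,-12],"turn":[-0.005,-0.001,-0.04]},{"jaw":1,"xyz":[-18,46,-17],"turn":[-0.005,-0.001,-0.06]},{"jaw":1,"xyz":[-24,61,-23],"turn":[-0.005,-0.001,-0.08]},{"jaw":1,"xyz":[-29,74,-28],"turn":[-0.005,-0.001,-0.097]},{"jaw":1,"xyz":[-33,84,-32],"turn":[-0.005,-0.001,-0.11]}]'; python3 go.py .405 -.052 .21 -116.8
```

```text
clock: 12.7
ee_pos: [0.4755, -0.2224, 0.1458]
eef_rot: [-0.0, -0.425, 0.905, 0.001]
wrist_force: [0.8, -0.0, -3.8]
width: 0.015
xyz [-86.1 163.2 -64. ] turn [ 0.001   0.0005 -0.2249]
t 12.7 pos [ 0.4755 -0.2224  0.1458] ang -129.69 tilt 0.06 F [ 0.8 -0.  -3.8] M [-0.21  0.15  0.03] w 15.0 j6 1.6
```

```bash
python3 -m creep '[{"jaw":1,"xyz":[-4,8,-3],"turn":[0,0,-0.011]},{"jaw":1,"xyz":[-10,19,-7],"turn":[0,0,-0.026]},{"jaw":1,"xyz":[-17,32,-13],"turn":[0,0,-0.044]},{"jaw":1,"xyz":[-25,47,-18],"turn":[0,0,-0.065]},{"jaw":1,"xyz":[-32,61,-24],"turn":[0,0,-0.084]},{"jaw":1,"xyz":[-38,72,-28],"turn":[0,0,-0.1]},{"jaw":1,"xyz":[-42,80,-31],"turn":[0,0,-0.11]},{"jaw":1,"xyz":[-44,83,-32],"turn":[0,0,-0.114]}]'>/dev/null; python3 go.py .405 -.052 .21 -116.8
```

```text
xyz [-50.3  73.9 -31.6] turn [ 0.0005  0.0007 -0.1094]
t 13.37 pos [ 0.4394 -0.1345  0.1783] ang -123.07 tilt 0.05 F [-0.7  0.2 -2.8] M [-0.15  0.11 -0.  ] w 15.0 j6 1.59
```

```bash
python3 -m creep '[{"jaw":1,"xyz":[-3,4,-2],"turn":[0,0,-0.006]},{"jaw":1,"xyz":[-8,11,-5],"turn":[0,0,-0.016]},{"jaw":1,"xyz":[-15,22,-9],"turn":[0,0,-0.033]},{"jaw":1,"xyz":[-23,34,-15],"turn":[0,0,-0.05]},{"jaw":1,"xyz":[-32,47,-20],"turn":[0,0,-0.07]},{"jaw":1,"xyz":[-40,59,-25],"turn":[0,0,-0.087]},{"jaw":1,"xyz":[-46,68,-29],"turn":[0,0,-0.1]},{"jaw":1,"xyz":[-50,74,-31.5],"turn":[0,0,-0.109]}]'>/dev/null; python3 go.py .4728 .0826 .21 -116.8
python3 - <<'E'
from h import *
for c in("top","scene"):
  d=get_image(c)
  for r in cut_out(c,"ball_center"):
    m=r["mask"];y,x=np.nonzero(m);im=d["img"][m].mean(0)
    print(c,round(r["p"],2),m.sum(),x.mean().round(2),y.mean().round(2),x.min(),x.max(),y.min(),y.max(),im.round())
E
```

```text
xyz [-150.4   -0.8    0.4] turn [0.0001 0.0008 0.001 ]
t 14.03 pos [ 0.4044 -0.0513  0.2103] ang -116.74 tilt 0.04 F [ 0.3  0.3 -4. ] M [-0.26  0.12 -0.08] w 15.3 j6 1.62
top 0.81 297 254.86 307.77 245 264 298 317 [103. 100. 103.]
top 0.68 194 347.02 283.3 340 355 276 291 [ 31.  63. 129.]
top 0.67 4508 275.78 312.5 219 345 273 343 [133. 132. 137.]
top 0.64 183 350.23 201.91 343 357 195 209 [137.  26.  26.]
top 0.56 189 352.49 240.81 345 360 234 248 [ 31.  64. 131.]
scene 0.78 235 277.72 290.31 269 286 282 298 [ 41.  65. 118.]
scene 0.73 244 285.73 321.06 277 294 313 330 [ 37.  63. 121.]
scene 0.72 199 352.98 198.21 345 361 191 205 [100.  98.  98.]
```

```bash
cat > tri.py <<'E'
from h import *
from scipy.optimize import least_squares
def ball(pr=True):
    ds=[];uv=[]
    s=observe();q=s["eef_rot"]
    for c in("top","scene"):
        d=get_image(c);best=None
        for r in cut_out(c,"ball_center"):
            m=r["mask"]
            if not 80<m.sum()<500: continue
            col=d["img"][m].mean(0)
            if np.ptp(col)>25: continue
            y,x=np.nonzero(m);ce=np.array([(x.min()+x.max())/2,(y.min()+y.max())/2]);print(c,round(r["p"],2),ce,np.ptp(x)+1,np.ptp(y)+1,m.sum(),[round(x.mean(),1),round(y.mean(),1)])
            if best is None: best=ce
        ds.append(d);uv.append(best)
    from scipy.spatial.transform import Rotation as Ro
    R=Ro.from_quat([q[1],q[2],q[3],q[0]]).as_matrix()
    pred=s["ee_pos"]-R[:,0]*.115+R[:,2]*(.0604-.0192)
    print("pred",pred.round(4),[proj(d,pred).round(1) for d in ds])
    if None not in [type(u) if u is None else 1 for u in uv]:
        f=lambda X:np.r_[proj(ds[0],X)-uv[0],proj(ds[1],X)-uv[1]]
        r=least_squares(f,pred,x_scale=.01);print("tri",r.x.round(4),"res",r.fun.round(2))
if __name__=="__main__":ball()
E
python3 tri.py
```

```text
top 0.62 [255.5 307.5] 20 20 314 [np.float64(255.6), np.float64(307.5)]
scene 0.75 [352.5 199. ] 16 17 206 [np.float64(352.4), np.float64(198.7)]
pred [0.4569 0.0501 0.1688] [array([254.8, 307.1]), array([352.1, 198.1])]
tri [0.4563 0.0501 0.1664] res [-0.47 -0.19 -0.57  0.03]
```

```bash
python3 go.py .4727 .0836 .21 -116.8
python3 - <<'E'
from h import *
d=get_image("scene")
t=np.linspace(0,6.28,200)
for z in(.228,.230,.232,.234):
    p=np.array([proj(d,[.5252+.02*np.cos(a),.185+.02*np.sin(a),z]) for a in t]);i=p[:,1].argmax();print(z,p[i].round(2),p[:,0].min().round(1),p[:,0].max().round(1))
save("scene","m1.png",(425,150,465,180),20)
E
```

```text
xyz [-152.3    0.9   -0.3] turn [ 0.001   0.0005 -0.0012]
t 14.43 pos [ 0.4047 -0.0527  0.2096] ang -116.87 tilt 0.06 F [-0.5 -0.7 -3. ] M [-0.26  0.1   0.03] w 14.9 j6 1.62
0.228 [441.3  180.87] 427.4 450.3
0.23 [441.46 179.86] 427.6 450.5
0.232 [441.63 178.84] 427.7 450.7
0.234 [441.8  177.82] 427.9 450.8
```

```bash
python3 -m creep '[{"jaw":1,"xyz":[-2,0,0],"turn":[0,0,0]},{"jaw":1,"xyz":[-7,0,0],"turn":[0,0,0]},{"jaw":1,"xyz":[-16,0,0],"turn":[0,0,0]},{"jaw":1,"xyz":[-28,0,0],"turn":[0,0,0]},{"jaw":1,"xyz":[-40,0,0],"turn":[0,0,0]},{"jaw":1,"xyz":[-50,0,0],"turn":[0,0,0]},{"jaw":1,"xyz":[-57,0,0],"turn":[0,0,0]},{"jaw":1,"xyz":[-60,0,0],"turn":[0,0,0]}]'; python3 go.py .4727 .0836 .21 -116.8
```

```text
clock: 15.2
ee_pos: [0.4322, 0.0022, 0.2096]
eef_rot: [0.0, -0.524, 0.852, 0.001]
wrist_force: [1.2, 1.0, -4.1]
width: 0.0149
xyz [-90.9   0.5  -0.3] turn [0.0012 0.0008 0.0004]
t 15.2 pos [0.4322 0.0022 0.2096] ang -116.78 tilt 0.08 F [ 1.2  1.  -4.1] M [-0.24  0.1  -0.03] w 14.9 j6 1.77
```

View pics/m1.png

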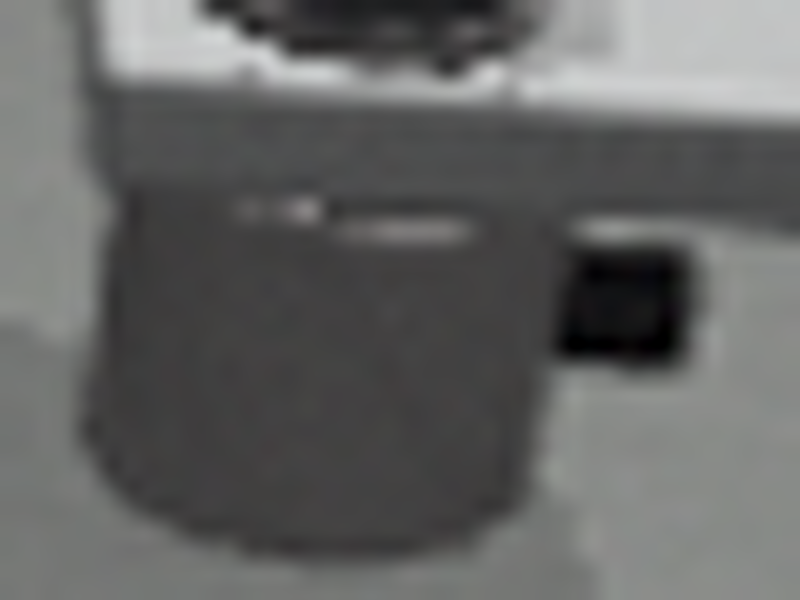

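The crop shows the puck's lower edge at pixel (441.5, 177.4), its sides at 428 and 451. That puts the face at 0.232–0.235. I carry on under it, still 40 mm low.

```bash
python3 -m creep '[{"jaw":1,"xyz":[-3,0,0],"turn":[0,0,0]},{"jaw":1,"xyz":[-9,0,0],"turn":[0,0,0]},{"jaw":1,"xyz":[-20,0,0],"turn":[0,0,0]},{"jaw":1,"xyz":[-34,0,0],"turn":[0,0,0]},{"jaw":1,"xyz":[-48,0,0],"turn":[0.001,0,0]},{"jaw":1,"xyz":[-60,0,0],"turn":[0.001,0,0]},{"jaw":1,"xyz":[-68,0,0],"turn":[0.001,0,0]},{"jaw":1,"xyz":[-72,0,0],"turn":[0.001,0,0]}]' >/dev/null; python3 -m creep '[{"jaw":1,"xyz":[-3,0.5,0],"turn":[0,0,0]},{"jaw":1,"xyz":[-8,0.5,0],"turn":[0,0,0]},{"jaw":1,"xyz":[-13,0.5,0],"turn":[0,0,0]},{"jaw":1,"xyz":[-16,0.5,0],"turn":[0,0,0]},{"jaw":1,"xyz":[-18,0.5,0],"turn":[0,0,0]},{"jaw":1,"xyz":[-18,0.5,0],"turn":[0,0,0]},{"jaw":1,"xyz":[-18,0.5,0],"turn":[0,0,0]}]'; python3 go.py .4727 .0836 .2475 -116.8; python3 tri.py
```

```text
clock: 16.45
ee_pos: [0.4726, 0.0834, 0.2096]
eef_rot: [0.0, -0.524, 0.851, 0.0]
wrist_force: [-0.3, -0.1, -3.0]
width: 0.0152
xyz [ -0.2  -0.  -37.9] turn [0.0004 0.0007 0.001 ]
t 16.45 pos [0.4726 0.0834 0.2096] ang -116.74 tilt 0.05 F [-0.3 -0.1 -3. ] M [-0.21  0.13 -0.02] w 15.2 j6 1.96
top 0.53 [177.5 265. ] 14 19 188 [np.float64(177.1), np.float64(265.1)]
scene 0.76 [435. 204.] 17 17 220 [np.float64(434.8), np.float64(203.9)]
pred [0.5243 0.1862 0.1685] [array([173.3, 264.9]), array([434.5, 204. ])]
tri [0.5256 0.1819 0.1692] res [-1.7  -0.84 -2.1   0.36]
```

```bash
python3 -m creep '[{"jaw":1,"xyz":[0,0,-2],"turn":[0,0.0005,0.001]},{"jaw":1,"xyz":[0.2,0.5,-6],"turn":[0,0.0005,0.001]},{"jaw":1,"xyz":[0.4,1,-13],"turn":[0,0.0005,0.001]},{"jaw":1,"xyz":[0.5,1.2,-20],"turn":[0,0.0005,0.001]},{"jaw":1,"xyz":[0.5,1.3,-27],"turn":[0,0.0005,0.001]},{"jaw":1,"xyz":[0.5,1.3,-33],"turn":[0,0.0005,0.001]},{"jaw":1,"xyz":[0.5,1.3,-36],"turn":[0,0.0005,0.001]},{"jaw":1,"xyz":[0.5,1.3,-38],"turn":[0,0.0005,0.001]}]'; python3 go.py .4735 .0824 .2535 -116.8; python3 tri.py
python3 - <<'E'
from h import *
save("scene","u1.png",(415,140,475,185),13)
E
```

```text
clock: 17.32
ee_pos: [0.4715, 0.0834, 0.2486]
eef_rot: [0.001, -0.524, 0.852, -0.0]
wrist_force: [-0.2, 0.5, -3.2]
width: 0.0154
xyz [ 0.  -2.2 -4.9] turn [-0.0009  0.0008 -0.0003]
t 17.32 pos [0.4715 0.0834 0.2486] ang -116.82 tilt 0.07 F [-0.2  0.5 -3.2] M [-0.22  0.1  -0.01] w 15.4 j6 1.97
scene 0.76 [437.5 186.5] 18 18 259 [np.float64(437.6), np.float64(186.2)]
pred [0.5234 0.1861 0.2075] [array([165.3, 265.7]), array([437.2, 185.1])]Traceback (most recent call last):
  File "tri.py", line 23, in <module>
    if __name__=="__main__":ball()
                            ~~~~^^
  File "tri.py", line 22, in ball
    r=least_squares(f,pred,x_scale=.01);print("tri",r.x.round(4),"res",r.fun.round(2))
    return func(*args, **kwargs)
    vector_fun = VectorFunction(
        fun_wrapped,
    ...<6 lines>...
        workers=workers
    )
    self._update_fun()
    ~~~~~~~~~~~~~~~~^^
    self.f = self.fun_wrapped(xp_copy(self.x))
             ~~~~~~~~~~~~~~~~^^^^^^^^^^^^^^^^^
    return np.atleast_1d(self.fun(x))
                         ~~~~~~~~^^^
    return self.f(x, *self.args, **self.kwargs)
           ~~~~~~^^^^^^^^^^^^^^^^^^^^^^^^^^^^^^
  File "tri.py", line 21, in <lambda>
    f=lambda X:np.r_[proj(ds[0],X)-uv[0],proj(ds[1],X)-uv[1]]
                     ~~~~~~~~~~~~~^~~~~~
TypeError: unsupported operand type(s) for -: 'float' and 'NoneType'
```

View pics/u1.png

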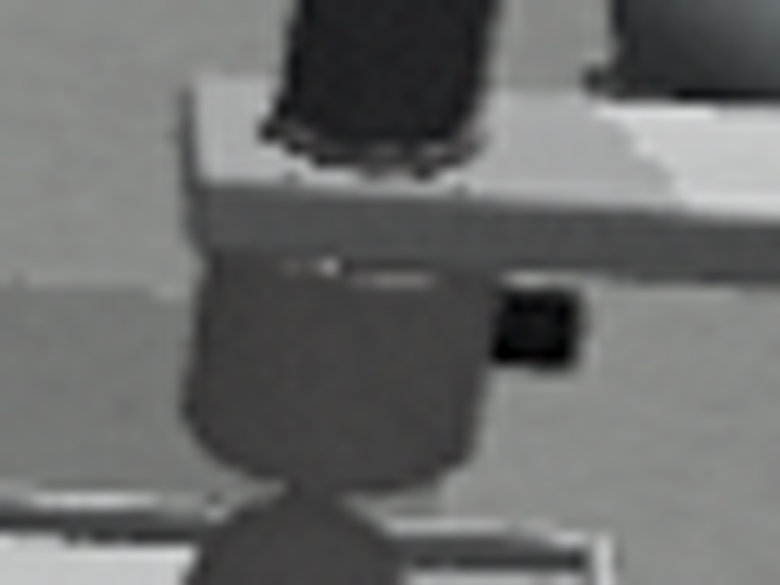

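```bash
python3 -m creep '[{"jaw":1,"xyz":[0,-0.7,-1],"turn":[-0.001,0.001,0]},{"jaw":1,"xyz":[0,-1.4,-2],"turn":[-0.001,0.001,0]},{"jaw":1,"xyz":[0,-2,-3],"turn":[-0.001,0.001,0]},{"jaw":1,"xyz":[0,-2.7,-4],"turn":[-0.001,0.001,0]},{"jaw":1,"xyz":[0,-2.7,-4],"turn":[-0.001,0.001,0]},{"jaw":1,"xyz":[0,-2.7,-4],"turn":[-0.001,0.001,0]},{"jaw":1,"xyz":[0,-2.7,-4],"turn":[-0.001,0.001,0]}]'; python3 go.py .4737 .0823 .2545 -116.8
python3 - <<'E'
from h import *
from scipy.optimize import brentq
s=observe()
d=get_image("scene");print("clock",s["clock"])
for r in cut_out("scene","ball_center")[:4]:
    m=r["mask"];y,x=np.nonzero(m);c=d["img"][m].mean(0)
    if np.ptp(c)<25: print(round(r["p"],2),x.min(),x.max(),y.min(),y.max(),x.mean().round(1),y.mean().round(1),m.sum())
g=cv2.cvtColor(d["img"],cv2.COLOR_RGB2GRAY)
print(g[172:200,426:454:2])
for z in(.205,.208,.211,.214):print(z,proj(d,[.5253,.1848,z]).round(2))
save("scene","u2.png",(415,155,475,200),13)
E
```

```text
clock: 18.15
ee_pos: [0.4733, 0.0822, 0.2512]
eef_rot: [-0.001, -0.524, 0.852, 0.001]
wrist_force: [0.5, 0.2, -2.7]
width: 0.015
xyz [-0.2 -0.3 -3.3] turn [ 0.0021 -0.001  -0.0003]
t 18.15 pos [0.4733 0.0822 0.2512] ang -116.82 tilt 0.13 F [ 0.5  0.2 -2.7] M [-0.23  0.12  0.05] w 15.0 j6 1.96
clock 18.15
0.8 429 446 177 194 438.0 185.4 251
[[116 113  57  63  64  66  65  67  66  67  63  65  60 129]
 [120 120  55  62  62  63  66  66  66  67  66  64  60 143]
 [119 119  92  62  62  65  64  66  66  67  63  62  65 144]
 [115 117 113  65  63  62  65  66  66  67  67  61  78 140]
 [115 114 116 113  67  66  65  66  66  66  64  72 138 141]
 [186 164 138 137  77  61  62  66  66  62  76 103 142 140]
 [ 92  93 103 106  61  62  63  61  60 120 125 125 140 135]
 [ 70  70  72  62  61  63  65  65  64  95 133 160 166 170]
 [ 84  66  62  59  63  67  68  66  65  66  79  87  88  89]
 [192 198  81  62  66  66  70  66  67  62  64  69  73  70]
 [197 191  57  62  63  67  66  69  67  62 109 135  64  66]
 [196 178  53  66  64  64  68  66  67  66 108 165 161 161]
 [198 180  57  64  63  65  74  67  67  64  92 165 
[... 282 characters left out ...]
  60  79  90  89  88]
 [ 72  73  61  59  63  64  65  65  64  60  71  69  70  71]
 [ 74  73  71  59  63  63  63  64  62  66  74  74  73  71]
 [ 74  75  75  60  59  62  63  62  62  73  73  72  73  73]
 [ 72  72  73  84  72  58  57  58  66  73  74  74  74  73]
 [ 74  73  73  75  72  85  77 100  73  72  74  73  73  73]
 [ 68  71  71  72  74  76  74  77  74  73  72  71  70  72]
 [146  67  67  69  72  73  74  73  71  72  71  71  71  72]
 [168 166 104 145  65  63  65  65  65  67  66  68  66  72]
 [165 168 162 167 164 165 164 163 164 165 165 165 167  64]
 [166 167 158 168 167 168 167 167 167 168 167 166 168 161]]
0.205 [436.93 186.92]
0.208 [437.17 185.46]
0.211 [437.41 183.98]
0.214 [437.64 182.51]
```

View pics/u2.png

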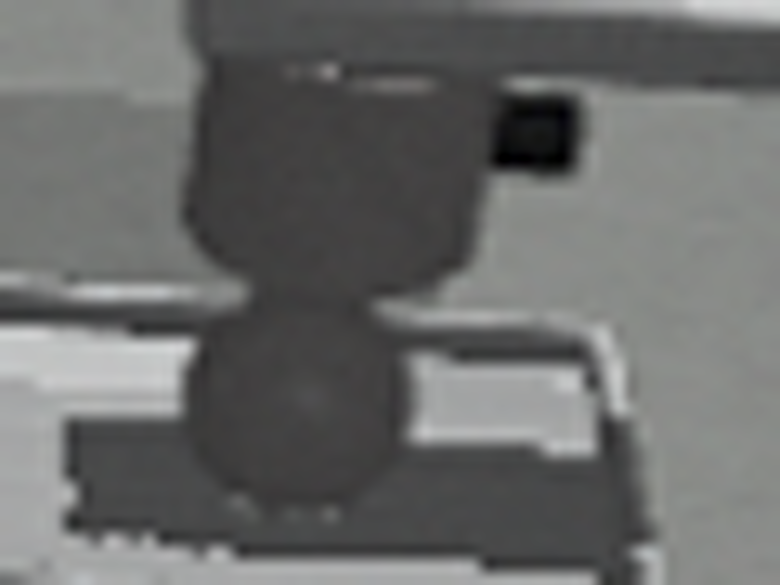

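The crop shows the ball at (297,391), directly under the puck's lower edge at (335,300), with the tray clear. In the same camera the ball centre is at z = 0.2097 (kinematics says 0.210) and the face at about 0.234, so the gap is about 8 mm. I raise by about 3.7 mm.

```bash
python3 -m creep '[{"jaw":1,"xyz":[0,0,-1],"turn":[0.001,-0.0005,0]},{"jaw":1,"xyz":[-0.1,-0.2,-2],"turn":[0.002,-0.001,0]},{"jaw":1,"xyz":[-0.2,-0.3,-3],"turn":[0.002,-0.001,0]},{"jaw":1,"xyz":[-0.2,-0.3,-3.7],"turn":[0.002,-0.001,0]},{"jaw":1,"xyz":[-0.2,-0.3,-3.7],"turn":[0.002,-0.001,0]},{"jaw":1,"xyz":[-0.2,-0.3,-3.7],"turn":[0.002,-0.001,0]},{"jaw":1,"xyz":[-0.2,-0.3,-3.7],"turn":[0.002,-0.001,0]},{"jaw":1,"xyz":[-0.2,-0.3,-3.7],"turn":[0.002,-0.001,0]}]' >/dev/null; python3 go.py .4737 .0823 .255 -116.8
cat > chk.py <<'E'
from h import *
d=get_image("scene");s=observe();print(np.abs(s["dq"]).max())
for r in cut_out("scene","ball_center")[:4]:
    m=r["mask"];y,x=np.nonzero(m);c=d["img"][m].mean(0)
    if np.ptp(c)<25: print(round(r["p"],2),x.min(),x.max(),y.min(),y.max(),x.mean().round(1),y.mean().round(1),m.sum())
g=cv2.cvtColor(d["img"],cv2.COLOR_RGB2GRAY);print(g[174:196:1,426:454:3])
for q in("meter","reel","driver"):
    print(q,[np.round(r["centre"],3) for r in look_for("scene",q)[:1]])
E
python3 chk.py; python3 go.py .4737 .0823 .255 -116.8
```

```text
xyz [-0.1 -0.1 -0.2] turn [ 0.0003 -0.0001 -0.0003]
t 18.97 pos [0.4736 0.0823 0.2548] ang -116.82 tilt 0.02 F [ 0.5  0.4 -3. ] M [-0.19  0.13  0.03] w 14.7 j6 1.96
0.0011785057617996896
0.78 429 447 177 192 438.1 184.1 253
[[118 116  61  65  66  66  66  64  64 138]
 [137  99  66  65  65  65  65  62  76 138]
 [114 156 182  64  64  67  66  60 139 143]
 [ 75  86  87  63  61  66  65 122 161 148]
 [ 65  68  58  64  64  64  60  79  86 109]
 [187 158  60  63  67  67  66  72  70  76]
 [193 176  63  67  66  66  64  88  65  66]
 [195 177  62  65  66  65  66 130 161 157]
 [197 147  65  64  70  66  66 133 165 163]
 [170 103  64  62  76  67  66 119 162 163]
 [170  99  61  66  71  69  63 116 164 162]
 [180  63  63  66  67  69  68 116 168 167]
 [ 93  68  62  66  64  66  63 156 174 169]
 [ 71  69  61  61  66  67  62  88  89 160]
 [ 73  70  62  66  65  64  62  72  69  86]
 [ 74  73  58  65  65  64  62  74  72  68]
 [ 75  76  61  61  64  63  68  71  75  71]
 [ 72  74  84  58  60  61  72  73  74  72]
 [ 74  74  74  94  80  66  72  73  73  72]
 [ 71  73  74  77  75  72  73  71  72  72]
 [ 64  66  69  72  71  74  71  71  73  71]
 [165 167 147  66  65  65  66  66  68  69]]
meter [array([ 0.817, -0.067,  0.039])]
reel [array([ 0.383, -0.03 ,  0.034])]
driver [array([ 0.781, -0.301,  0.021])]
xyz [-0.1 -0.1 -0.1] turn [ 0.0002 -0.0001 -0.0003]
t 19.22 pos [0.4736 0.0823 0.2549] ang -116.82 tilt 0.01 F [ 0.4 -0.5 -2.8] M [-0.23  0.15  0.02] w 14.8 j6 1.96
```

Run:
```python
from h import *
d=get_image("scene");S=np.array([.5252,.185,.31125])
g=cv2.GaussianBlur(cv2.cvtColor(d["img"],cv2.COLOR_RGB2GRAY).astype(np.float32),(0,0),.6);gx,gy=cv2.Sobel(g,5,1,0),cv2.Sobel(g,5,0,1)
o=[]
for ang in range(-90,-30,4):
    th=np.radians(ang+np.arange(6)*60+30);P=[S+[.01386*np.cos(t),.01386*np.sin(t),-z] for t in th for z in(.007,.031)]
    h=cv2.convexHull(np.array([proj(d,X) for X in P],np.float32))[:,0];best=0
    for dx in np.arange(-1,1.1,.25):
      for dy in np.arange(-1,1.1,.25):
        s=w=0
        for j in range(len(h)):
          p,q=h[j],h[(j+1)%len(h)];l=np.hypot(*(q-p))
          if l<.5: continue
          n=np.array([p[1]-q[1],q[0]-p[0]])/l;X=(p+(q-p)*np.linspace(.05,.95,9)[:,None]+[dx,dy]).astype(np.float32)
          s+=l*np.abs(cv2.remap(gx,X[None,:,0],X[None,:,1],1)*n[0]+cv2.remap(gy,X[None,:,0],X[None,:,1],1)*n[1]).mean();w+=l
        best=max(best,s/w)
    o.append((ang,round(float(best))))
print(o)
```

```text
[(-90, 237), (-86, 240), (-82, 244), (-78, 249), (-74, 249), (-70, 243), (-66, 229), (-62, 233), (-58, 242), (-54, 245), (-50, 243), (-46, 240), (-42, 236), (-38, 235), (-34, 235)]
```

The nut now sits at about −76°, which is where the torque began to rise, so it stayed on its stop. I hand in.

```bash
python3 -c "
from workcell import *
print(hand_in())"
```

```text
the job is handed in; nothing more can be done
None
```

The nut is tight and the tray is being held level and still with the ball under the magnet. I handed in at about 19.4 s.

- **Nut:** I turned it about 72° clockwise. The torque began to rise at about −76° and reached 1.5 N m. An outline fit after release also puts it at −74° to −78°, so it stayed there.
- **Ball height:** The ball's top is about 2–5 mm below the magnet face. Two estimates of the face height disagree: 0.232 m from the stem and 0.2345 m from the puck's lower edge. I chose a height that suits both.
- **Ball centring:** The ball is within about 1 mm of the magnet's axis in the scene camera. The top camera was blocked there, so along the scene camera's line of sight I relied on arm kinematics and an earlier match of about 0.6 mm at the staging pose.
- **Holding:** The tool tilt is 0.01°, and the joints are still. The wrist carries only the tray's weight (about 3 N), so nothing is pressing on the magnet. The network still found the ball at its pocket's position in the last picture.
- **Bystanders:** The multimeter, reel and screwdriver are within 3 mm of their first positions, which is inside the network's accuracy.

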